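# Nip an edging strip onto a carved plaque with a turnbuckle clamp

### The arm

A 7-joint arm with a two-finger parallel gripper is mounted at the origin on the work surface. World frame = base frame: x ahead of the robot, y to its left, z up, the work surface at z = 0. Lengths are in m, angles in rad, forces in N, time in s.
With the tool pointing down it reaches from about 0.4 to 0.85 m from the base axis. Payload 10.4 kg.
Tool frame: the origin (TCP) lies midway between the tips of the shut fingers; the grasp point (between the pads) lies 19 mm behind it (manip.pinch_z is the distance from the TCP to the grasp point, in m); y points along the fingers, x is the direction in which the jaws open and shut, and the axes are right-handed (so a half turn about y gives the same grasp; the last joint's range is limited). The gripper opens to 85 mm and grips with 20 to 120 N. Pads are 22 mm wide; open, the fingers measure 114 mm over their backs; the gripper's body (76 mm by 85 mm) begins 54 mm behind the grasp point. The pads swing forward as they close: fully open they stand 13 mm farther back than shut.
Start: joints at [-1.356, 0.332, -0.065, 1.46, 0.022, 1.35, -0.088], TCP at [0.147, 0.607, 0.231] pointing down, gripper open.
Joint ranges: [-2.6, 2.6], [-0.5, 2.12], [-1.47, 1.34], [0.16, 2.42], [-1.27, 4.41], [0.06, 2.06], [-2.6, 2.6]. Speed limits (rad/s): [2.22, 2.22, 2.79, 2.79, 3.14, 3.14, 3.14].

### API

Orientations are given as a unit quaternion [x, y, z, w].
In Python, from workcell import manip gives the robot as it stands.
- The arm moves only by the shell command python3 -m pendant 'ROWS' [OPENING] [FORCE]. ROWS is a JSON object of lists of equal length, an entry for each row: "offset": the shift along the tool's x, y, z scaled (see below), a list of three; "turn": the turn, a rotation vector about the tool's x, y, z scaled (see below), a list of three. A call has 1 to 12 rows; each row is the pose to reach, as a shift and turn from the pose measured when the call began, along the tool's axes at that moment; what a row does not reach only later rows make up. The controller multiplies each number of a shift by 200 mm and each number of a turn by 45 degrees. A row lasts 1/8 s, in which the tool goes at most 62.5 mm and 10.7 degrees, less where a joint would pass 70% of its speed; a pose out of reach is approached as far as the arm can. A call with a number of a shift or a turn outside -1 to 1 is refused whole. A call with a gripper value outside its range is refused whole. OPENING is the opening in per cent of the stroke, from 0 (shut) to 100 (fully open), set as the call begins (- or left out, the last holds). The fingers move at their own pace and stop on an object; FORCE is the grip in N (left out, the last holds). Time passes only in rows, so rows that repeat a pose let the fingers close. It gives the time, the measured TCP pose, the force and the opening at its end, in the units of the state.
- manip.get_obs(): the state, without advancing time (a new reading comes with each control period).
- manip.camera(name): name is "scene" or "top" or "wrist"; returns (picture, depth): 420x560x3 uint8, red, green, blue; 420x560 float32, m along the optical axis (not along the pixel's ray), 0 where there is no reading.
- manip.camera_model(name): a dict with "intrinsics" (3x3 intrinsics, pixels), "R" (3x3) and "t" (3): a world point X has camera coordinates R X + t; the wrist camera has in their place "tool_from_camera" (4x4, takes a point from camera to tool coordinates, whose origin is the TCP and whose axes are the tool frame's). Camera axes: x right, y down, z forward; pixel columns grow to the right and rows downward; lengths in m; the calibration is good to about 2 mm. A picture is of the moment at which its call begins: read the wrist's pose just before it. camera_model takes no time and is no camera call.
- manip.hand_in(): hands the job in, once; it reports no verdict.
The state is a dict: "clock": time; "joint_pos": joint angles; "joint_velocities": joint speeds; "tau": joint torques, N m; "position": TCP position; "ee_rot": TCP orientation; "ft_force": force on the tool from outside, world axes, zero at the start; "torque": the same for the moment, N m; "grip_width": opening from 0.0 (shut) to 1.0 (fully open).
Only numpy, scipy, OpenCV 4.12 (cv2) and the standard library are available. Lean on these libraries where they do the work, as an engineer would, in place of code of your own. Each camera call takes 0.05 s, during which the arm holds its last target. There are 200 camera calls.

### The job

Set the short edging strip flat on the clamp bed in the open bay beside the carved plaque, its ends level with the plaque's, and let go of it. Then wind the turnbuckle by its spokes so that both jaws draw in together, close the joint and nip plaque and strip firmly: stop by feel when the turning effort says the nip is firm, for too much crushes the soft wood. Leave the other things on the table where they are.

Things in the scene. Friction and masses are not known exactly. Their poses are not given: they have to be found in the camera images.
- clamp: Fixed plywood clamp bed 250 x 290 x 12 mm on the table. Origin: on its underside, straight below the turnbuckle's middle. x points from the turnbuckle to the work (away from the robot), y left along the turnbuckle, z up. Covers x -45 to 205, y -145 to 145 mm, top at z = 12. The work line (middle of pads, plaque, strip) is at x = 150.
- turnbuckle (a joint): Angle of the turnbuckle body (rad) about the clamp's y axis. It grows as the top of the body goes towards the clamp's +x (the work); growing draws each jaw in by 1.91 mm per rad. At 0 one of the four spokes stands straight up; at value a it leans by a from upright towards +x. It stays where it is left.
- turnbuckle_mid (a point): Middle of the turnbuckle, on its axis, 65 mm above the table (clamp x 0, y 0); x, y, z as the clamp's. Steel body 104 mm long, within 19 mm of the axis, and in its middle four spokes 90 degrees apart, 9 mm rods with black balls 16 mm across, ball centres 52 mm from the axis. Near the top there is free room on all sides to push or pinch a spoke.
- nut_feel (a point): The same point; how it feels. The thread drags with a steady 0.35 N m (about 7 N along the arc at a ball). Once plaque and strip are pinched the effort climbs 0.0038 N m per newton of nip, and the nip about 50 N per rad. Firm: effort 0.50 to 0.60 N m (nip 40 to 65 N, 9.5 to 11.5 N at a ball). Below 0.47 is too slack; at 0.65 N m (80 N) the wood is crushed.
- jaw_l: Left jaw (+y side), dark steel, slides along the clamp's y. Origin: its underside on the work line, at clamp y = 107.5 mm at turnbuckle value 0, less as it draws in. Its rubber pad (50 long, 4 to 27 mm above the bed) is on an adjusting screw: its face stands 40.5 to 48.5 mm inward of the origin, set differently each time. Jaw 38 mm high above the bed; its post at clamp x = 0 reaches z = 82.
- jaw_r: Right jaw (-y side), the mirror image: origin at clamp y = -107.5 at turnbuckle value 0. Its rubber pad is sprung (15 N per mm); its face stands 42.5 mm inward of the origin when not pressed.
- plaque_mid (a point): Centre (half-way up) of the carved plaque, a loose light wooden block 66 (x) x 84 (y) x 28 mm (z) with a dark carved panel on top. It lies on the clamp bed near the left pad. The open bay for the strip is between its -y face and the right pad, 30 to 37 mm wide.
- strip_mid (a point): Centre (half-way up) of the edging strip, a loose plain light wooden block 66 (x) x 24 (y) x 28 mm (z), lying on the table to the left. It can be held by its two 24 mm wide ends, 66 mm apart. It belongs with its 66 mm side along the plaque's -y face; centre-to-centre 54 mm along y when the joint is closed.
- offcut: Bystander: a wooden offcut 30 x 90 x 16 mm, lower and longer than the strip, origin under its middle. Not needed.
- bowl: Bystander: a steel bowl, 130 mm across, 65 mm high, origin under its middle.
- bottle: Bystander: a brown glass bottle, 52 mm across, 130 mm high, origin under its middle.
- mallet: Bystander: a hammer 240 mm long, lying on the left, origin under its middle.
- brush: Bystander: a flat brush lying on the right near the robot, origin under its middle.
- chisel: Bystander: a chisel 190 mm long lying beyond the clamp, origin under its middle.
- tile: Bystander: a clay tile 110 x 160 x 12 mm lying on the right, origin under its middle.
There are look-alikes about, which are no part of the job. What is shaped like the part that bears plaque_mid but turquoise is not meant. Leave any black look-alike of the part that bears strip_mid alone.

How it is judged:
By the outcome, as a careful person would: the job done as asked, in the order asked, and still so for the second after the job is handed in, with the robot touching nothing.
It also fails if it takes over 72 s, if anything falls off the work surface, if the arm or the gripper's body presses on something with over 40 N, if the wrist force passes 120 N, or if a joint passes its speed limit or range.

## Working session

There is one attempt and no reset: what is moved stays moved. The work goes in short steps, Python scripts to look and compute and a shell command to move; the robot and the scene stay as the last step left them, time stands still between calls to the robot, and variables do not carry over. Pictures are saved under pics/ and viewed, about 8 in all and at most 12, crops included, and the job is handed in when it is done.

```bash
ls; mkdir -p pics
python3 - <<'E'
from workcell import manip
import cv2,numpy as np
o=manip.get_obs();print({k:np.round(v,3).tolist() for k,v in o.items()})
print(manip.pinch_z)
for n in("top","scene"):
    p,d=manip.camera(n);cv2.imwrite(f"pics/{n}0.png",p[:,:,::-1]);np.save(f"pics/{n}0.npy",d)
    m=manip.camera_model(n);print(n,{k:np.round(v,4).tolist() for k,v in m.items()})
print({k:np.round(v,4).tolist() for k,v in manip.camera_model("wrist").items()})
E
```

```text
pics
{'clock': 0.0, 'joint_pos': [-1.356, 0.333, -0.065, 1.461, 0.022, 1.35, -0.088], 'joint_velocities': [-0.0, -0.001, -0.001, -0.0, -0.001, -0.001, -0.002], 'tau': [0.0, -62.544, 0.05, -39.161, 0.016, 0.01, -0.0], 'position': [0.147, 0.607, 0.231], 'ee_rot': [0.556, 0.437, -0.438, -0.555], 'ft_force': [0.538, 0.366, -0.538], 'torque': [0.032, 0.023, 0.004], 'grip_width': 1.001}
0.0187
top {'intrinsics': [[479.914, 0.0, 287.1738], [0.0, 479.914, 208.8821], [0.0, 0.0, 1.0]], 'R': [[-0.0183, -0.9997, -0.0173], [-0.9966, 0.0196, -0.08], [0.0803, 0.0158, -0.9966]], 't': [0.0337, 0.5423, 1.2079]}
scene {'intrinsics': [[500.2029, 0.0, 280.0099], [0.0, 500.2029, 211.903], [0.0, 0.0, 1.0]], 'R': [[-0.8537, 0.5205, 0.0168], [0.2701, 0.4702, -0.8402], [-0.4452, -0.7128, -0.542]], 't': [0.4374, -0.0857, 1.5233]}
{'intrinsics': [[301.0193, 0.0, 278.8402], [0.0, 301.0193, 207.4863], [0.0, 0.0, 1.0]], 'tool_from_camera': [[1.0, -0.0008, -0.0009, 0.0007], [0.0006, -0.3134, 0.9496, -0.1417], [-0.001, -0.9496, -0.3134, 0.0806], [0.0, 0.0, 0.0, 1.0]]}
```

View pics/top0.png

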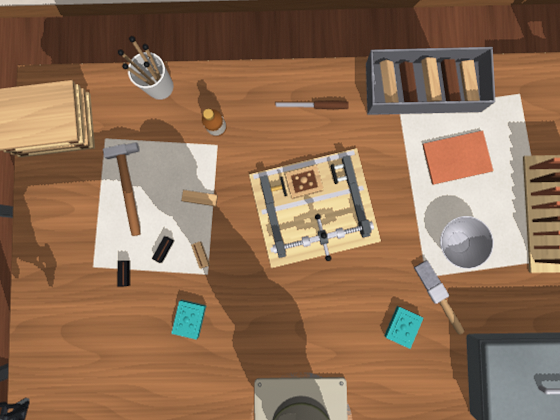

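View pics/scene0.png

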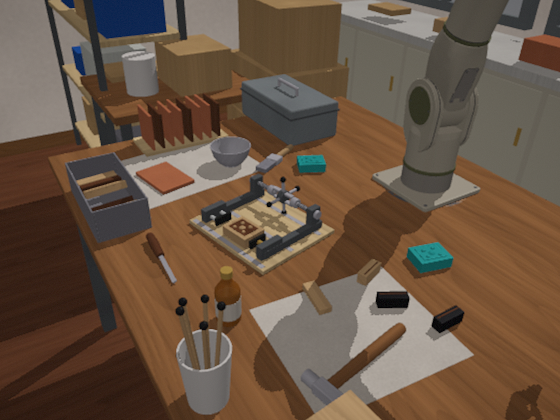

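The two light pieces are at top (199,198), about 34 px long, which fits the 90 mm offcut, and at (202,255), about 27 px long, which fits the strip. Black look-alikes lie at (163,249) and (123,272). The turquoise blocks are plaque look-alikes, and the real plaque is on the bed at (304,181). I'll check heights and sizes, with an enlarged crop.

```bash
cat > h.py <<'E'
import numpy as np,cv2
from workcell import manip
from scipy.spatial.transform import Rotation as R
def cloud(d,name,pose=None):
    m=manip.camera_model(name);K=np.array(m["intrinsics"])
    v,u=np.mgrid[:d.shape[0],:d.shape[1]]
    c=np.stack([(u-K[0,2])/K[0,0]*d,(v-K[1,2])/K[1,1]*d,d],-1)
    if name=="wrist":
        T=np.array(m["tool_from_camera"]);p,q=pose
        return (c@T[:3,:3].T+T[:3,3])@R.from_quat(q).as_matrix().T+p
    return (c-np.array(m["t"]))@np.array(m["R"])
def snap(name,f):
    o=manip.get_obs();p,d=manip.camera(name);cv2.imwrite(f"pics/{f}.png",p[:,:,::-1]);np.save(f"pics/{f}.npy",d)
    P=cloud(d,name,(np.array(o["position"]),o["ee_rot"]));np.save(f"pics/{f}_P.npy",P);return p,P
def rect(pts):
    c,s,a=cv2.minAreaRect((pts[:,:2]*1000).astype(np.float32));return np.round(c,1),np.round(s,1),round(a,1)
def rel(target,Rt,o=None):
    """target TCP pos and rotation matrix -> offset (units), turn (units) in present tool axes"""
    o=o or manip.get_obs();R0=R.from_quat(o["ee_rot"])
    return np.round(R0.inv().apply(np.array(target)-o["position"])/.2,3),np.round((R0.inv()*R.from_matrix(Rt)).as_rotvec(degrees=True)/45,3)
E
python3 - <<'E'
from h import *
d=np.load("pics/top0.npy");P=cloud(d,"top");im=cv2.imread("pics/top0.png")
print("table z",np.median(P[300:340,60:100,2]))
for n,(u0,v0,u1,v1),zl in [("offc?",(178,185,222,212),.008),("strip?",(190,238,214,275),.012),("plaque",(282,160,325,200),.034)]:
    p=P[v0:v1,u0:u1].reshape(-1,3);p=p[p[:,2]>zl];z=np.percentile(p[:,2],[50,95]);t=p[abs(p[:,2]-z[0])<.005]
    print(n,len(p),z.round(4),rect(t))
# bed: top at z=12
p=P[140:275,240:390].reshape(-1,3);t=p[(p[:,2]>.007)&(p[:,2]<.0165)];print("bed",len(t),rect(t))
p=p[p[:,2]>.008];print("all",rect(p))
a=cv2.resize(im[140:280,150:390],None,fx=3.3,fy=3.3,interpolation=cv2.INTER_CUBIC);cv2.imwrite("pics/crop1.png",a)
E
```

```text
table z 0.00046009869420715675
offc? 414 [0.0162 0.0209] (array([578.4, 251.2]), array([90.4, 30.3]), 80.0)
strip? 281 [0.0282 0.0333] (array([431. , 247.8]), array([66. , 24.1]), 19.9)
plaque 917 [0.0414 0.0462] (array([610.3, -13.6]), array([ 66.1, 100.1]), 13.7)
bed 6889 (array([547.1, -45.8]), array([386. , 343.8]), 89.0)
all (array([530.5, -40.9]), array([347. , 311.7]), 11.1)
```

View pics/crop1.png

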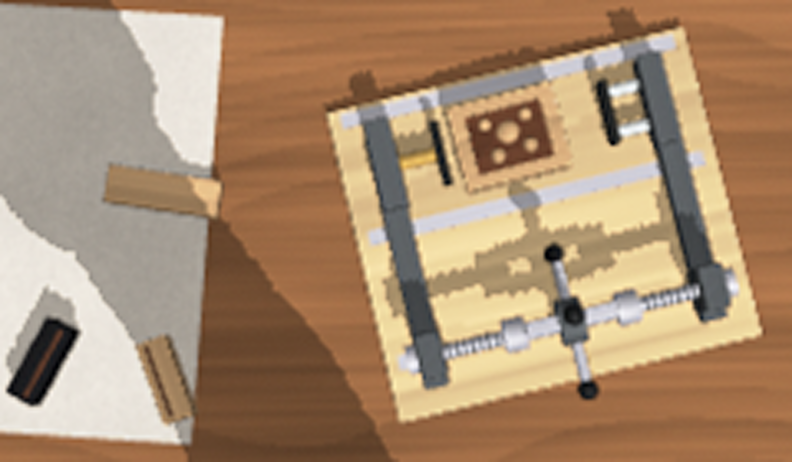

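The strip is the light block at top (202,255): it measures 66x24x28 mm, while the piece at (199,198) is 90x30x16 mm and so is the offcut. Tool y is the approach axis. Next I'll fit the clamp pose and plan the hover.

```bash
cat >> h.py <<'E'
def down(yaw):
    c,s=np.cos(yaw),np.sin(yaw);return np.array([[c,0,-s],[s,0,c],[0,-1,0]])
E
python3 - <<'E'
from h import *
from scipy.optimize import minimize
P=np.load("pics/top0.npy");P=cloud(P,"top")
m=np.zeros(P.shape[:2],np.uint8);m[135:280,235:395]=1
m&=((P[...,2]>.007)).astype(np.uint8);n,l,s,_=cv2.connectedComponentsWithStats(m,connectivity=4);k=1+s[1:,4].argmax()
l=cv2.morphologyEx((l==k).astype(np.uint8),cv2.MORPH_OPEN,np.ones((5,5)))
q=P[(l>0)&(P[...,2]<.0165)];print(rect(q))
# robust IoU style: rectangle 250x290 covering points
h=cv2.convexHull((q[:,:2]).astype(np.float32))[:,0]
def cost(v):
    c,s=np.cos(v[2]),np.sin(v[2]);d=q[:,:2]-v[:2];x=d@[c,s];y=d@[-s,c]
    lo=lambda a,p:np.percentile(a,p)
    return (lo(x,99.8)-.125)**2+(lo(x,.2)+.125)**2+(lo(y,99.8)-.145)**2+(lo(y,.2)+.145)**2
r=minimize(cost,[.56,-.04,.22],method="Nelder-Mead");print(r.x,np.degrees(r.x[2]),r.fun**.5)
cx,cy,a=r.x;O=np.array([cx,cy])-.08*np.array([np.cos(a),np.sin(a)]);print("clamp origin",O)
C=lambda p:np.c_[(p[:,:2]-O)@[np.cos(a),np.sin(a)],(p[:,:2]-O)@[-np.sin(a),np.cos(a)],p[:,2]]
A=C(P[135:280,235:395].reshape(-1,3));
t=A[(A[:,2]>.036)&(A[:,2]<.046)&(abs(A[:,0]-.15)<.05)&(A[:,1]>-.045)&(A[:,1]<.075)]
print("plaque in clamp",rect(t)); np.save("clamp0.npy",[*O,a])
o=manip.get_obs();print(R.from_quat(o["ee_rot"]).as_matrix().round(2))
for yaw in(19.9,19.9-180):
    print(rel([.431,.248,.12],down(np.radians(yaw))))
E
```

```text
(array([548. , -46.5]), array([250.4, 290.2]), 12.5)
[ 0.54765226 -0.04643235  0.23395643] 13.404716242849181 0.00033130474058497923
clamp origin [ 0.46983171 -0.06497858]
plaque in clamp (array([148.6,  21.1]), array([ 66.6, 107.1]), 0.6)
[[ 0.24 -0.   -0.97]
 [ 0.97 -0.    0.24]
 [-0.   -1.   -0.  ]]
(array([-1.41 ,  0.555, -1.802]), array([ 1.000e-03,  1.255e+00, -1.000e-03]))
(array([-1.41 ,  0.555, -1.802]), array([-2.000e-03, -2.745e+00, -1.000e-03]))
```

```bash
python3 -m pendant '{"offset":[[-0.1,0,-0.12],[-0.25,0,-0.3],[-0.42,0,-0.53],[-0.57,0,-0.75],[-0.7,0,-0.92],[-0.75,0,-0.96],[-0.75,0,-0.96]],"turn":[[0,0.15,0],[0,0.35,0],[0,0.55,0],[0,0.75,0],[0,0.95,0],[0,1,0],[0,1,0]]}' 100; python3 -c "
from h import *
print(rel([.431,.248,.12],down(np.radians(19.9))))"
```

```text
clock: 0.98
position: [0.2983, 0.4159, 0.2308]
ee_rot: [0.681, 0.191, -0.192, -0.68]
ft_force: [-0.5, 0.4, 0.0]
grip_width: 1.0
(array([ 0.129,  0.555, -1.062]), array([ 0.001,  0.256, -0.001]))
```

```bash
python3 -m pendant '{"offset":[[0.02,0.05,-0.13],[0.05,0.12,-0.33],[0.08,0.2,-0.55],[0.11,0.3,-0.77],[0.13,0.4,-0.95],[0.129,0.4,-1],[0.129,0.4,-1]],"turn":[[0,0.05,0],[0,0.12,0],[0,0.18,0],[0,0.25,0],[0,0.256,0],[0,0.256,0],[0,0.256,0]]}' 100
python3 - <<'E'
from h import *
p,P=snap("wrist","w1")
o=manip.get_obs();print(o["position"])
a=P.reshape(-1,3);print("table",np.median(a[:,2]))
t=a[(abs(a[:,2]-.028)<.006)&(np.hypot(a[:,0]-.431,a[:,1]-.248)<.055)];print(len(t),rect(t),np.median(t[:,2]))
print(rel([.431,.248,.005],down(np.radians(19.9))))
E
```

```text
clock: 1.85
position: [0.4244, 0.2589, 0.151]
ee_rot: [0.697, 0.122, -0.123, -0.696]
ft_force: [-1.0, 0.8, 0.4]
grip_width: 0.994
[0.42410873 0.25976198 0.15122003]
table -0.00013343740810081717
1823 (array([428.5, 250.3]), array([66. , 24.5]), 20.1) 0.027159547199498868
(array([ 0.013,  0.731, -0.067]), array([ 0.   ,  0.002, -0.001]))
```

View pics/w1.png

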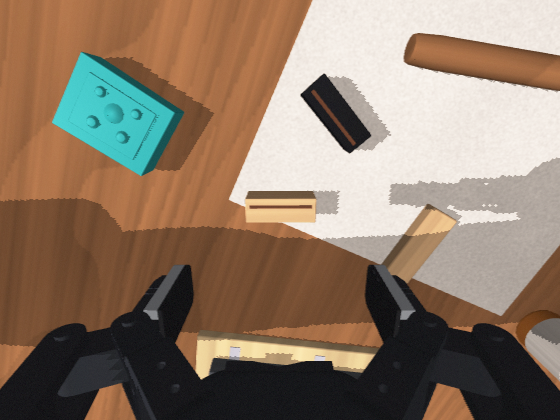

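Wrist view: the strip lies at (280,207), aligned with the jaws, with the black look-alike at (335,113) and the offcut at (425,240), both clear of the fingers. The two position estimates agree within 3 mm. I'll descend and grip.

```bash
python3 -m pendant '{"offset":[[0.01,0.1,-0.05],[0.01,0.25,-0.06],[0.01,0.4,-0.06],[0.01,0.55,-0.06],[0.01,0.66,-0.06],[0.01,0.73,-0.06],[0.01,0.765,-0.06],[0.01,0.765,-0.06]],"turn":[[0,0,0],[0,0,0],[0,0,0],[0,0,0],[0,0,0],[0,0,0],[0,0,0],[0,0,0]]}' 100 30; python3 -m pendant '{"offset":[[0,0,0],[0,0,0],[0,0,0],[0,0,0],[0,0,0],[0,0,0]],"turn":[[0,0,0],[0,0,0],[0,0,0],[0,0,0],[0,0,0],[0,0,0]]}' 60 40
```

```text
clock: 2.9
position: [0.43, 0.2495, -0.0016]
ee_rot: [0.696, 0.123, -0.123, -0.696]
ft_force: [-0.5, 0.2, 0.1]
grip_width: 0.999
clock: 3.65
position: [0.4306, 0.25, -0.0007]
ee_rot: [-0.696, -0.123, 0.122, 0.697]
ft_force: [-0.4, 0.4, 5.7]
grip_width: 0.759
```

```bash
python3 -c "
from h import *
print(rel([.625,-.069,.18],down(np.radians(13.4))))"
python3 -m pendant '{"offset":[[0,-0.1,0],[0,-0.35,0],[0,-0.6,0],[0,-0.85,0],[0,-0.9,0],[0,-0.9,0]],"turn":[[0,0,0],[0,0,0],[0,0,0],[0,0,0],[0,0,0],[0,0,0]]}' 60 40; python3 -c "
from h import *
print(rel([.625,-.069,.18],down(np.radians(13.4))))"
```

```text
(array([ 0.369, -0.904, -1.831]), array([-0.001,  0.147,  0.001]))
clock: 4.4
position: [0.4305, 0.25, 0.1795]
ee_rot: [-0.696, -0.123, 0.122, 0.697]
ft_force: [0.2, -0.8, -0.2]
grip_width: 0.764
(array([ 0.368, -0.004, -1.831]), array([-0.002,  0.147,  0.002]))
```

```bash
python3 -m pendant '{"offset":[[0.03,0,-0.12],[0.08,0,-0.33],[0.14,0,-0.58],[0.2,0,-0.82],[0.22,0,-0.97],[0.22,0,-1],[0.22,0,-1]],"turn":[[0,0.01,0],[0,0.03,0],[0,0.06,0],[0,0.1,0],[0,0.14,0],[0,0.147,0],[0,0.147,0]]}' 60 40
python3 -c "
from h import *
print(rel([.625,-.069,.18],down(np.radians(13.4))))"
```

```text
clock: 5.28
position: [0.5395, 0.0774, 0.1781]
ee_rot: [-0.702, -0.082, 0.083, 0.703]
ft_force: [0.8, 0.5, -0.5]
grip_width: 0.762
(array([ 0.246, -0.011, -0.811]), array([-0.002,  0.   , -0.   ]))
```

```bash
python3 -m pendant '{"offset":[[0.03,0,-0.1],[0.09,0,-0.28],[0.15,0,-0.5],[0.21,0,-0.7],[0.246,-0.01,-0.81],[0.246,-0.01,-0.811],[0.246,-0.01,-0.811],[0.246,-0.01,-0.811]],"turn":[[0,0,0],[0,0,0],[0,0,0],[0,0,0],[0,0,0],[0,0,0],[0,0,0],[0,0,0]]}' 60 40
python3 - <<'E'
from h import *
print(manip.get_obs()["position"])
p,P=snap("wrist","w2")
O0x,O0y,a=np.load("clamp0.npy");O=np.array([O0x,O0y])
C=np.c_[(P.reshape(-1,3)[:,:2]-O)@[np.cos(a),np.sin(a)],(P.reshape(-1,3)[:,:2]-O)@[-np.sin(a),np.cos(a)],P.reshape(-1,3)[:,2]]
b=C[(abs(C[:,2]-.012)<.006)&(C[:,0]>.03)&(C[:,0]<.2)&(abs(C[:,1])<.1)];print("bed z",np.median(b[:,2]))
t=C[(abs(C[:,2]-.040)<.004)&(abs(C[:,0]-.15)<.045)&(C[:,1]>-.05)&(C[:,1]<.075)];print(len(t),rect(t))
im=C.reshape(*P.shape);print("sample z/y profile along x=.15")
for y in np.arange(-.09,.11,.01):
    q=C[(abs(C[:,0]-.15)<.004)&(abs(C[:,1]-y)<.003)];print(round(y,3),np.round(np.median(q[:,2]),3) if len(q) else None,end="; ")
E
```

```text
clock: 6.28
position: [0.6247, -0.0671, 0.1797]
ee_rot: [-0.701, -0.083, 0.084, 0.703]
ft_force: [0.6, -0.3, 0.4]
grip_width: 0.766
[ 0.62466834 -0.06712638  0.17968985]
bed z 0.011309437338382758
7041 (array([147.4,  20.3]), array([66.1, 99.3]), 0.2)
sample z/y profile along x=.15
-0.09 0.011; -0.08 0.012; -0.07 0.038; -0.06 0.012; -0.05 0.207; -0.04 0.207; -0.03 0.254; -0.02 0.039; -0.01 0.041; -0.0 0.041; 0.01 0.043; 0.02 0.041; 0.03 0.041; 0.04 0.322; 0.05 0.039; 0.06 0.012; 0.07 0.037; 0.08 0.032; 0.09 0.032; 0.1 0.047;
```

View pics/w2.png

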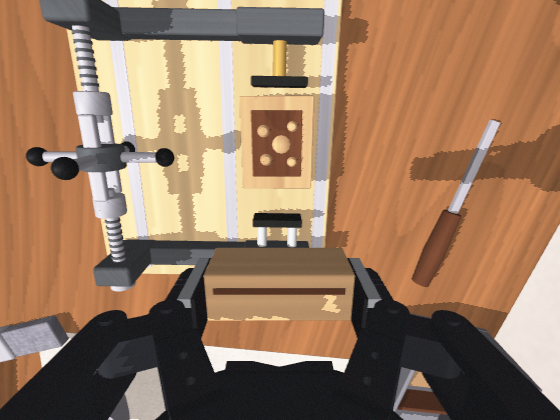

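Wrist view: the strip is held at (280,275) with its long side parallel to the plaque (275,142). The bay lies between the plaque edge at row 188 and the sprung pad at row 213. I need to measure the faces in the clamp frame.

Run:
```python
from h import *
O0x,O0y,a=np.load("clamp0.npy");O=np.array([O0x,O0y])
def C(P): return np.stack([(P[...,:2]-O)@[np.cos(a),np.sin(a)],(P[...,:2]-O)@[-np.sin(a),np.cos(a)],P[...,2]],-1)
for n,P in(("w2",np.load("pics/w2_P.npy")),("top0",cloud(np.load("pics/top0.npy"),"top"))):
    c=C(P).reshape(-1,3);t=c[(abs(c[:,2]-.041)<.005)&(abs(c[:,0]-.15)<.05)&(c[:,1]<.1)&(c[:,1]>-.1)]
    h,e=np.histogram(t[:,1],np.arange(-.08,.08,.002));print(n,[(round(x*1000),k) for x,k in zip(e,h) if k])
    t=t[(t[:,1]>-.035)&(t[:,1]<.045)];print(rect(t),"x",np.percentile(t[:,0],[1,99]).round(4))
# held strip & bed edges in wrist view
P=np.load("pics/w2_P.npy");c=C(P).reshape(-1,3)
s=c[(abs(c[:,2]-.207)<.004)&(abs(c[:,0]-.15)<.06)&(c[:,1]<0)];print("strip",rect(s),np.median(s[:,2]))
o=manip.get_obs();print("tcp clamp",C(np.array(o["position"])))
b=c[(abs(c[:,2]-.011)<.004)];print("bed +x edge",np.percentile(b[:,0],[99,99.8]), "z",np.median(b[:,2]))
im=P
for px in((241,96),(312,96),(241,188),(313,188),(254,213),(301,213),(252,86),(306,87)):
    for dv in(-3,0,3): print(px,dv,C(P)[px[1]+dv,px[0]].round(4),end=" ")
    print()
```

```text
w2 [(-72, np.int64(33)), (-70, np.int64(94)), (-68, np.int64(96)), (-66, np.int64(97)), (-64, np.int64(64)), (-30, np.int64(105)), (-28, np.int64(133)), (-26, np.int64(138)), (-24, np.int64(145)), (-22, np.int64(150)), (-20, np.int64(137)), (-18, np.int64(112)), (-16, np.int64(149)), (-14, np.int64(151)), (-12, np.int64(145)), (-10, np.int64(142)), (-8, np.int64(136)), (-6, np.int64(138)), (-4, np.int64(151)), (-2, np.int64(154)), (0, np.int64(158)), (2, np.int64(169)), (4, np.int64(145)), (6, np.int64(142)), (8, np.int64(148)), (10, np.int64(158)), (12, np.int64(174)), (14, np.int64(155)), (16, np.int64(141)), (18, np.int64(151)), (20, np.int64(195)), (22, np.int64(155)), (24, np.int64(146)), (26, np.int64(163)), (28, np.int64(200)), (30, np.int64(145)), (32, np.int64(148)), (34, np.int64(215)), (36, np.int64(145)), (38, np.int64(146)), (40, np.int64(219)), (42, np.int64(147)), (44, np.int64(182)), (46, np.int64(186)), (48, np.int64(147)), (50, np.int64(224)), (52, np.int64(145)), (60, np.int64(7)), (62, np.int64(113)), (64, np.int64(172)), (66, np.int64(114)), (68, np.int64(159)), 
[... 1693 characters left out ...]
11 0.0392] 
(241, 188) -3 [ 0.11   -0.034   0.0112] (241, 188) 0 [ 0.1098 -0.0374  0.0107] (241, 188) 3 [ 0.1098 -0.0404  0.0116] 
(313, 188) -3 [ 0.1862 -0.0337  0.0117] (313, 188) 0 [ 0.1864 -0.0371  0.0114] (313, 188) 3 [ 0.1864 -0.0402  0.0122] 
(254, 213) -3 [ 0.1232 -0.0616  0.0119] (254, 213) 0 [ 0.1236 -0.0631  0.0176] (254, 213) 3 [ 0.1243 -0.0632  0.0269] 
(301, 213) -3 [ 0.1741 -0.0614  0.0124] (301, 213) 0 [ 0.1743 -0.0653  0.0111] (301, 213) 3 [ 0.1745 -0.0691  0.0101] 
(252, 86) -3 [0.1266 0.0641 0.0387] (252, 86) 0 [0.1252 0.0628 0.0222] (252, 86) 3 [0.1242 0.0608 0.0112] 
(306, 87) -3 [0.1737 0.0635 0.0374] (306, 87) 0 [0.176  0.0627 0.011 ] (306, 87) 3 [0.1761 0.06   0.0108]
```

Run:
```python
from h import *
O0x,O0y,a=np.load("clamp0.npy");O=np.array([O0x,O0y])
def C(P): return np.stack([(P[...,:2]-O)@[np.cos(a),np.sin(a)],(P[...,:2]-O)@[-np.sin(a),np.cos(a)],P[...,2]],-1)
im=cv2.cvtColor(cv2.imread("pics/w2.png"),cv2.COLOR_BGR2HSV).astype(int);c=C(np.load("pics/w2_P.npy"))
m=(im[...,1]>60)&(im[...,2]>60)
t=c[m&(abs(c[...,2]-.207)<.005)&(c[...,1]<0)&(abs(c[...,0]-.15)<.06)]
print(len(t),rect(t),np.percentile(t[:,:2],[0.5,50,99.5],axis=0).round(4))
```

```text
7701 (array([150.1, -37. ]), array([92.6, 25.6]), 0.1) [[ 0.1176 -0.049 ]
 [ 0.1503 -0.0346]
 [ 0.1827 -0.0246]]
```

```bash
python3 -m pendant '{"offset":[[0,0.08,-0.02],[-0.012,0.2,-0.048],[-0.012,0.35,-0.048],[-0.012,0.48,-0.048],[-0.012,0.57,-0.048],[-0.012,0.59,-0.048],[-0.012,0.59,-0.048],[-0.012,0.59,-0.048]],"turn":[[0,0,0],[0,0,0],[0,0,0],[0,0,0],[0,0,0],[0,0,0],[0,0,0],[0,0,0]]}' 60 40
cat >> h.py <<'E'
O0x,O0y,a=np.load("clamp0.npy");O=np.array([O0x,O0y])
def C(P): return np.stack([(P[...,:2]-O)@[np.cos(a),np.sin(a)],(P[...,:2]-O)@[-np.sin(a),np.cos(a)],P[...,2]],-1)
E
python3 - <<'E'
from h import *
o=manip.get_obs();print(C(np.array(o["position"])),R.from_matrix(down(a)).inv().__mul__(R.from_quat(o["ee_rot"])).as_rotvec(degrees=True))
snap("wrist","w3");im=cv2.cvtColor(cv2.imread("pics/w3.png"),cv2.COLOR_BGR2HSV).astype(int);c=C(np.load("pics/w3_P.npy"))
m=(im[...,1]>60)&(im[...,2]>60);zs=o["position"][2]+.028
for n,k in(("strip",m&(abs(c[...,2]-zs)<.005)&(abs(c[...,1]+.048)<.025)&(abs(c[...,0]-.15)<.06)),("plaque",m&(abs(c[...,2]-.04)<.004)&(abs(c[...,1]-.01)<.048)&(abs(c[...,0]-.15)<.06))):
    t=c[k];print(n,len(t),rect(t),np.percentile(t,[.5,50,99.5],axis=0).round(4).tolist())
E
```

```text
clock: 7.32
position: [0.6252, -0.0772, 0.0628]
ee_rot: [-0.702, -0.084, 0.083, 0.703]
ft_force: [0.4, -0.5, -0.7]
grip_width: 0.767
[ 0.14831305 -0.04794592  0.06282446] [ 0.09111943 -0.11254627 -0.07308428]
strip 7574 (array([148. , -46.8]), array([92.5, 25.6]), 0.0) [[0.1158, -0.0589, 0.0861], [0.1484, -0.0447, 0.0905], [0.1808, -0.0344, 0.0921]]
plaque 18728 (array([147.6,  12.1]), array([66.4, 83.7]), 0.1) [[0.1151, -0.029, 0.0376], [0.1474, 0.0175, 0.0399], [0.1801, 0.0537, 0.0438]]
```

View pics/w3.png

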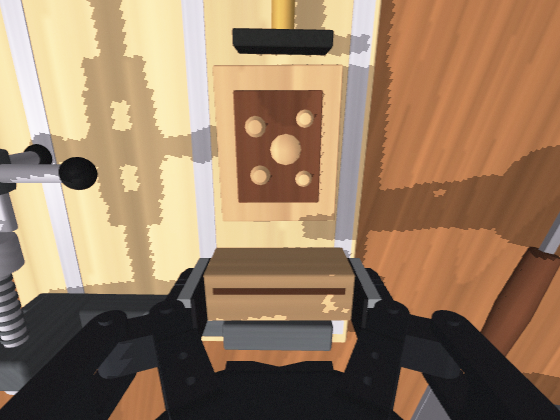

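Strip and plaque agree in yaw to 0.1° and in x to 0.7 mm, with gaps of about 5 mm (plaque) and 4 mm (pad). I'll descend.

```bash
python3 -m pendant '{"offset":[[-0.003,0.06,0],[-0.003,0.13,0],[-0.003,0.19,0],[-0.003,0.235,0],[-0.003,0.25,0],[-0.003,0.255,0],[-0.003,0.255,0]],"turn":[[0,0,0],[0,0,0],[0,0,0],[0,0,0],[0,0,0],[0,0,0],[0,0,0]]}' 60 40
```

```text
clock: 8.25
position: [0.6248, -0.0773, 0.0121]
ee_rot: [-0.702, -0.084, 0.083, 0.703]
ft_force: [-0.6, -0.0, -0.6]
grip_width: 0.764
```

```bash
python3 -m pendant '{"offset":[[0,0.003,0],[0,0.006,0],[0,0.008,0],[0,0.008,0]],"turn":[[0,0,0],[0,0,0],[0,0,0],[0,0,0]]}' 60 40
```

```text
clock: 8.75
position: [0.6251, -0.0773, 0.0114]
ee_rot: [-0.701, -0.084, 0.082, 0.703]
ft_force: [-3.3, 0.5, 7.7]
grip_width: 0.767
```

Contact with the bed at 7.7 N. Release and rise.

```bash
python3 -m pendant '{"offset":[[0,0,0],[0,0,0],[0,0,0],[0,0,0]],"turn":[[0,0,0],[0,0,0],[0,0,0],[0,0,0]]}' 100 40
python3 -m pendant '{"offset":[[0,-0.04,0],[0,-0.12,0],[0,-0.25,0],[0,-0.45,0],[0,-0.7,0],[0,-0.9,0],[0,-0.95,0],[0,-0.95,0]],"turn":[[0,0,0],[0,0,0],[0,0,0],[0,0,0],[0,0,0],[0,0,0],[0,0,0],[0,0,0]]}' 100
python3 - <<'E'
from h import *
o=manip.get_obs();print(o["ft_force"],C(np.array(o["position"])))
snap("wrist","w4");c=C(np.load("pics/w4_P.npy"))
for n,k in(("strip",(abs(c[...,2]-.04)<.004)&(abs(c[...,1]+.047)<.0155)&(abs(c[...,0]-.15)<.06)),("plaque",(abs(c[...,2]-.04)<.004)&(abs(c[...,1]-.013)<.045)&(abs(c[...,0]-.15)<.06))):
    t=c[k];print(n,len(t),rect(t),np.percentile(t,[.5,50,99.5],axis=0).round(4).tolist())
# spokes
k=(c[...,2]>.09)&(c[...,2]<.14)&(abs(c[...,0])<.06)&(abs(c[...,1])<.03);t=c[k];print("top ball",len(t),np.percentile(t,[2,50,98],axis=0).round(4).tolist())
k=(abs(c[...,0]-.052)<.011)&(abs(c[...,1])<.015)&(c[...,2]>.03);t=c[k];print("fwd ball",len(t),np.percentile(t,[2,50,98],axis=0).round(4).tolist())
E
```

```text
clock: 9.25
position: [0.6251, -0.0773, 0.0113]
ee_rot: [-0.702, -0.084, 0.082, 0.703]
ft_force: [-0.4, -0.6, 1.0]
grip_width: 0.998
clock: 10.25
position: [0.6249, -0.0777, 0.2022]
ee_rot: [-0.701, -0.084, 0.082, 0.703]
ft_force: [0.2, 0.3, -0.5]
grip_width: 0.997
[ 0.18337203  0.34084002 -0.52391555] [ 0.14789048 -0.04835843  0.20217127]
strip 1427 (array([147.7, -46.7]), array([23.8, 65.6]), 90.0) [[0.1151, -0.0584, 0.0362], [0.1477, -0.0462, 0.0391], [0.1802, -0.0349, 0.041]]
plaque 5829 (array([147.4,  12. ]), array([66. , 83.7]), 0.3) [[0.1148, -0.0293, 0.0374], [0.1477, 0.0153, 0.0399], [0.18, 0.0536, 0.0438]]
top ball 545 [[-0.002, -0.0025, 0.0916], [0.0051, 0.0047, 0.12], [0.0102, 0.0111, 0.1242]]
fwd ball 281 [[0.0416, -0.0036, 0.0599], [0.0519, 0.0038, 0.0659], [0.0581, 0.0104, 0.0689]]
```

View pics/w4.png

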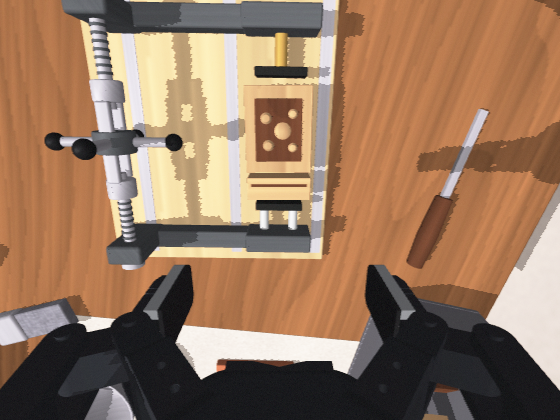

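The strip is down flat: centre x 147.7 against the plaque's 147.4 (±1 mm), 0.3° apart, with about 5.5 mm of gap to close. Image w4 shows the strip at (280,187) in the bay, the top ball at (84,149) and the forward ball at (174,143). Next I'll rotate the tool 90° above the turnbuckle to pinch the top ball, cross-checking its position with the top camera.

Run:
```python
from h import *
im=cv2.imread("pics/top0.png");c=C(cloud(np.load("pics/top0.npy"),"top"))
blk=im.max(2)<45
for n,lo,hi in(("top",[-.03,-.03,.1],[.03,.03,.14]),("fwd",[.035,-.025,.04],[.07,.025,.09]),("rear",[-.07,-.025,.03],[-.035,.025,.09])):
    t=c[np.all((c>lo)&(c<hi),-1)&blk];print(n,len(t),np.percentile(t,[5,50,95],axis=0).round(4).tolist() if len(t) else'')
c4=C(np.load("pics/w4_P.npy"));im=cv2.imread("pics/w4.png");blk=im.max(2)<45
for n,lo,hi in(("top",[-.03,-.03,.1],[.03,.03,.14]),("fwd",[.035,-.025,.04],[.07,.025,.09]),("rear",[-.07,-.025,.03],[-.035,.025,.09])):
    t=c4[np.all((c4>lo)&(c4<hi),-1)&blk];print(n,len(t),np.percentile(t,[5,50,95],axis=0).round(4).tolist() if len(t) else'')
o=manip.get_obs();print(np.round(o["joint_pos"],2))
ball=O+.004*np.array([np.cos(a),np.sin(a)])
for y in(np.pi/2,-np.pi/2): print(rel([*ball,.20],down(a+y)))
```

```text
top 25 [[-0.0021, -0.0014, 0.1183], [0.004, 0.0035, 0.1226], [0.0095, 0.0079, 0.1262]]
fwd 17 [[0.0474, -0.002, 0.0626], [0.0514, 0.0028, 0.0672], [0.0547, 0.0071, 0.0737]]
rear 19 [[-0.0578, -0.0017, 0.0708], [-0.0526, 0.0042, 0.0756], [-0.0482, 0.0078, 0.0803]]
top 347 [[0.0006, -0.0021, 0.1153], [0.0064, 0.0047, 0.1208], [0.0099, 0.0104, 0.1237]]
fwd 213 [[0.0477, -0.0025, 0.062], [0.053, 0.0039, 0.0665], [0.0577, 0.0097, 0.0687]]
rear 192 [[-0.0546, -0.0013, 0.0682], [-0.0497, 0.0057, 0.0729], [-0.0469, 0.0112, 0.0753]]
[-0.41  0.4   0.61  1.52 -0.23  1.3   0.46]
(array([-0.717,  0.004,  0.242]), array([-0.   , -1.997,  0.004]))
(array([-0.717,  0.004,  0.242]), array([-0.004,  2.003, -0.   ]))
```

```bash
python3 -m pendant '{"offset":[[-0.05,0,0.02],[-0.16,0,0.05],[-0.32,0,0.1],[-0.48,0,0.16],[-0.62,0,0.21],[-0.7,0,0.24],[-0.717,0,0.242]],"turn":[[0,0.1,0],[0,0.27,0],[0,0.45,0],[0,0.65,0],[0,0.85,0],[0,1,0],[0,1,0]]}' 60
python3 -m pendant '{"offset":[[0,0,0],[0,0,0],[0,0,0],[0,0,0],[0,0,0],[0,0,0],[0,0,0]],"turn":[[0,0.1,0],[0,0.3,0],[0,0.5,0],[0,0.7,0],[0,0.9,0],[0,1,0],[0,1,0]]}' 60
python3 - <<'E'
from h import *
o=manip.get_obs();print(np.round(o["joint_pos"],2),C(np.array(o["position"])))
print((R.from_matrix(down(a-np.pi/2)).inv()*R.from_quat(o["ee_rot"])).as_rotvec(degrees=True))
snap("wrist","w5");c=C(np.load("pics/w5_P.npy"));blk=cv2.imread("pics/w5.png").max(2)<50
for n,lo,hi in(("top",[-.03,-.03,.1],[.03,.03,.135]),("fwd",[.035,-.025,.04],[.07,.025,.09])):
    t=c[np.all((c>lo)&(c<hi),-1)&blk];print(n,len(t),np.percentile(t,[5,50,95],axis=0).round(4).tolist() if len(t) else'')
print(rel([*(O+.0045*np.array([np.cos(a),np.sin(a)])+.0035*np.array([-np.sin(a),np.cos(a)])),.065+.0518-.0185],down(a-np.pi/2)))
E
```

```text
clock: 11.18
position: [0.4725, -0.0636, 0.1999]
ee_rot: [-0.68, 0.192, -0.191, 0.682]
ft_force: [-0.2, -0.6, 0.6]
grip_width: 0.597
clock: 12.05
position: [0.4727, -0.0638, 0.1994]
ee_rot: [-0.556, 0.437, -0.436, 0.557]
ft_force: [-0.0, 0.3, -1.1]
grip_width: 0.597
[-0.66 -0.    0.71  1.91 -0.    1.23 -1.28] [0.00308644 0.0004993  0.19939611]
[-0.03136694 -0.37067414  0.14365665]
top 276 [[-0.0015, -0.0026, 0.1171], [0.0051, 0.0036, 0.1215], [0.01, 0.0098, 0.124]]
fwd 199 [[0.0464, -0.0029, 0.0636], [0.0522, 0.0025, 0.0667], [0.0572, 0.0088, 0.0688]]
(array([-0.013,  0.506,  0.008]), array([ 0.001,  0.009, -0.003]))
```

View pics/w5.png

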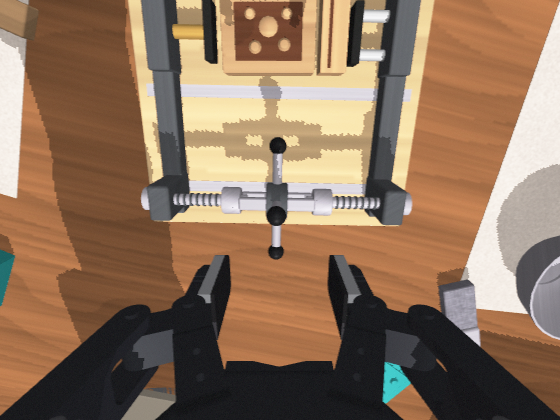

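The ball position agrees across three views (clamp x 4.5 mm, y 3.5 mm), and in the image it sits at (277,215), centred between the fingers. I'll descend over it and pinch.

```bash
python3 -m pendant '{"offset":[[-0.013,0.08,0.008],[-0.013,0.2,0.008],[-0.013,0.33,0.008],[-0.013,0.44,0.008],[-0.013,0.495,0.008],[-0.013,0.5,0.008],[-0.013,0.5,0.008]],"turn":[[0,0.009,0],[0,0.009,0],[0,0.009,0],[0,0.009,0],[0,0.009,0],[0,0.009,0],[0,0.009,0]]}' 60
python3 -m pendant '{"offset":[[0,0,0],[0,0,0],[0,0,0],[0,0,0],[0,0,0],[0,0,0],[0,0,0]],"turn":[[0,0,0],[0,0,0],[0,0,0],[0,0,0],[0,0,0],[0,0,0],[0,0,0]]}' 0 60
cat >> h.py <<'E'
Oc=O+.0035*np.array([-np.sin(a),np.cos(a)])   # turnbuckle mid, seen
def eff(pr=True):
    o=manip.get_obs();p=np.array(o["position"]);F=np.array(o["ft_force"]);ex=np.array([np.cos(a),np.sin(a)])
    x=(p[:2]-Oc)@ex;z=p[2]+.0187-.065;fx=F[:2]@ex;fy=F[:2]@[-ex[1],ex[0]];fz=F[2]
    print("t",round(o["clock"],2),"pinch x,z",round(x*1e3,1),round(z*1e3,1),"r",round(np.hypot(x,z)*1e3,1),"ang",round(np.degrees(np.arctan2(x,z)),1),"F",np.round([fx,fy,fz],1),"effort",round(-(fx*z-fz*x),3),"grip",round(o["grip_width"]*85,1))
E
python3 -c "
from h import *
eff()"
```

```text
clock: 12.98
position: [0.4739, -0.0606, 0.0999]
ee_rot: [-0.554, 0.439, -0.438, 0.556]
ft_force: [-0.8, 0.2, -0.0]
grip_width: 0.598
clock: 13.85
position: [0.4743, -0.0607, 0.1006]
ee_rot: [-0.554, 0.439, -0.438, 0.556]
ft_force: [-1.2, -0.9, 5.6]
grip_width: 0.143
t 13.85 pinch x,z 5.4 54.3 r 54.5 ang 5.6 F [-1.3 -0.6  5.6] effort 0.102 grip 12.2
```

Grip reads 12 mm against a 16 mm ball, with an upward push, so I'm holding it high. I'll reopen, lower 4 mm and regrip.

```bash
python3 -m pendant '{"offset":[[0,0,0],[0,0,0],[0,0.01,0],[0,0.02,0],[0,0.02,0]],"turn":[[0,0,0],[0,0,0],[0,0,0],[0,0,0],[0,0,0]]}' 35
python3 -m pendant '{"offset":[[0,0,0],[0,0,0],[0,0,0],[0,0,0],[0,0,0]],"turn":[[0,0,0],[0,0,0],[0,0,0],[0,0,0],[0,0,0]]}' 0 60
python3 -c "
from h import *
eff()"
```

```text
clock: 14.48
position: [0.4742, -0.0607, 0.0963]
ee_rot: [-0.554, 0.439, -0.438, 0.556]
ft_force: [-1.9, -0.4, -1.2]
grip_width: 0.351
clock: 15.1
position: [0.4742, -0.0608, 0.0964]
ee_rot: [-0.554, 0.439, -0.438, 0.556]
ft_force: [-1.8, -0.8, 4.9]
grip_width: 0.148
t 15.1 pinch x,z 5.2 50.1 r 50.4 ang 6.0 F [-1.9 -0.3  4.9] effort 0.122 grip 12.6
```

```bash
python3 -m pendant '{"offset":[[0,0.007,0.039],[0,0.022,0.08],[0,0.044,0.118],[0,0.072,0.152],[0,0.095,0.173]],"turn":[[0,0,0],[0,0,0],[0,0,0],[0,0,0],[0,0,0]]}' 0 60
python3 -c "
from h import *
eff()"
python3 -m pendant '{"offset":[[0,0.015,0.01],[0,0.03,0.019],[0,0.03,0.019]],"turn":[[0,0,0],[0,0,0],[0,0,0]]}' 0 60
python3 -c "
from h import *
eff()"
```

```text
clock: 15.72
position: [0.5088, -0.0524, 0.0776]
ee_rot: [-0.554, 0.438, -0.438, 0.556]
ft_force: [-0.5, 0.3, 0.0]
grip_width: 0.002
t 15.72 pinch x,z 40.8 31.3 r 51.4 ang 52.5 F [-0.4  0.4  0. ] effort 0.015 grip 0.2
clock: 16.1
position: [0.512, -0.0516, 0.0712]
ee_rot: [-0.554, 0.438, -0.438, 0.556]
ft_force: [0.3, -0.3, 0.9]
grip_width: -0.0
t 16.1 pinch x,z 44.2 24.9 r 50.7 ang 60.6 F [ 0.2 -0.3  0.9] effort 0.036 grip -0.0
```

```bash
python3 -m pendant '{"offset":[[0,-0.1,0],[0,-0.25,0],[0,-0.4,-0.05],[0,-0.5,-0.1],[0,-0.5,-0.1]],"turn":[[0,0,0],[0,0,0],[0,0,0],[0,0,0],[0,0,0]]}' 50
python3 - <<'E'
from h import *
eff();snap("wrist","w6");c=C(np.load("pics/w6_P.npy"));blk=cv2.imread("pics/w6.png").max(2)<50
k=blk&(np.hypot(c[...,0],c[...,2]-.065)<.064)&(np.hypot(c[...,0],c[...,2]-.065)>.035)&(abs(c[...,1]-.0035)<.02)&(c[...,2]>.03)
n,l,s,_=cv2.connectedComponentsWithStats(k.astype(np.uint8))
for i in range(1,n):
    if s[i,4]>40: t=c[l==i];print(s[i],np.percentile(t,[5,50,95],axis=0).round(4).tolist())
E
```

```text
clock: 16.73
position: [0.4929, -0.0566, 0.1724]
ee_rot: [-0.553, 0.438, -0.438, 0.557]
ft_force: [0.1, -0.0, -1.1]
grip_width: 0.501
t 16.73 pinch x,z 24.4 126.1 r 128.4 ang 11.0 F [ 0.1 -0.1 -1.1] effort -0.038 grip 42.6
[272 168  16  15 180] [[0.0429, -0.0028, 0.0442], [0.0481, 0.0036, 0.0477], [0.0531, 0.009, 0.0497]]
[269 219  21  22 342] [[0.0174, -0.0029, 0.1118], [0.0242, 0.0035, 0.1165], [0.0289, 0.0099, 0.1188]]
[270 286  17  16 210] [[-0.0507, -0.0016, 0.0878], [-0.0444, 0.0044, 0.092], [-0.0405, 0.0104, 0.0945]]
```

View pics/w6.png

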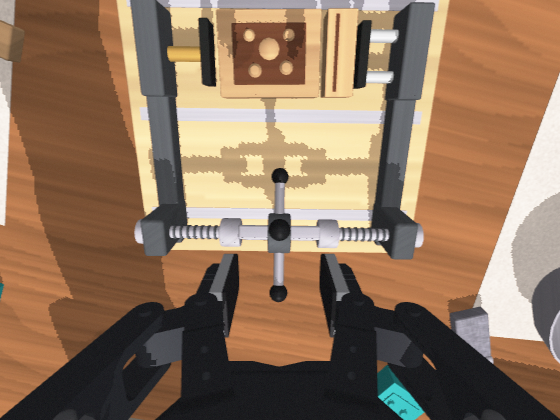

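The pinch slipped after about 22°. Image w6 shows the spokes turned to about 27° (top ball at (280,229)) and the work undisturbed. I'll push instead with shut fingers from behind the ball, ratcheting from spoke to spoke. Before the nip, the known 0.35 N m drag calibrates the feel.

```bash
python3 -m pendant '{"offset":[[0,0,-0.06],[0,0,-0.13],[0,0.1,-0.132],[0,0.2,-0.132],[0,0.29,-0.132],[0,0.33,-0.132],[0,0.335,-0.115],[0,0.34,-0.095],[0,0.346,-0.08],[0,0.353,-0.065],[0,0.363,-0.05]],"turn":[[0,0,0],[0,0,0],[0,0,0],[0,0,0],[0,0,0],[0,0,0],[0,0,0],[0,0,0],[0,0,0],[0,0,0],[0,0,0]]}' 0 60
python3 -c "
from h import *
eff()
o=manip.get_obs();print(C(np.array(o['position'])))"
```

```text
clock: 18.15
position: [0.4821, -0.0589, 0.0987]
ee_rot: [-0.554, 0.439, -0.437, 0.556]
ft_force: [-7.3, -1.9, 3.9]
grip_width: 0.0
t 18.15 pinch x,z 13.3 52.4 r 54.0 ang 14.3 F [-7.6 -0.1  3.9] effort 0.448 grip 0.0
[0.01333272 0.00310299 0.09865536]
```

```bash
python3 -m pendant '{"offset":[[0,-0.02,-0.03],[0,-0.2,-0.03],[0,-0.24,-0.15],[0,-0.24,-0.3],[0,-0.24,-0.392],[0,-0.12,-0.392],[0,0,-0.392],[0,0.026,-0.392],[0,0.026,-0.392]],"turn":[[0,0,0],[0,0,0],[0,0,0],[0,0,0],[0,0,0],[0,0,0],[0,0,0],[0,0,0],[0,0,0]]}' 0 60
python3 -c "
from h import *
eff()"
```

```text
clock: 19.27
position: [0.4061, -0.0771, 0.0941]
ee_rot: [-0.554, 0.439, -0.437, 0.556]
ft_force: [0.3, -0.1, 1.3]
grip_width: 0.002
t 19.27 pinch x,z -64.8 47.8 r 80.5 ang -53.6 F [ 0.2 -0.2  1.3] effort -0.092 grip 0.1
```

```bash
python3 -m pendant '{"offset":[[0,-0.015,0.03],[0,-0.032,0.063],[0,-0.058,0.102],[0,-0.077,0.142],[0,-0.089,0.185],[0,-0.093,0.23],[0,-0.089,0.275],[0,-0.077,0.319],[0,-0.058,0.361],[0,-0.032,0.397],[0,-0.032,0.397]],"turn":[[0,0,0],[0,0,0],[0,0,0],[0,0,0],[0,0,0],[0,0,0],[0,0,0],[0,0,0],[0,0,0],[0,0,0],[0,0,0]]}' 0 60
python3 - <<'E'
from h import *
eff();snap("wrist","w7");c=C(np.load("pics/w7_P.npy"));blk=cv2.imread("pics/w7.png").max(2)<50
k=blk&(np.hypot(c[...,0],c[...,2]-.065)<.064)&(np.hypot(c[...,0],c[...,2]-.065)>.035)&(abs(c[...,1]-.0035)<.02)&(c[...,2]>.03)
n,l,s,_=cv2.connectedComponentsWithStats(k.astype(np.uint8))
for i in range(1,n):
    if s[i,4]>40: t=c[l==i];print(s[i],np.percentile(t,[5,50,95],axis=0).round(4).tolist())
t=c[(abs(c[...,2]-.04)<.004)&(abs(c[...,0]-.15)<.02)&(abs(c[...,1])<.1)]
h,e=np.histogram(t[:,1],np.arange(-.08,.08,.002));print([(round(x*1000),int(k)) for x,k in zip(e,h) if k<60])
E
```

```text
clock: 20.65
position: [0.4837, -0.0587, 0.1008]
ee_rot: [-0.554, 0.439, -0.437, 0.556]
ft_force: [-0.7, -0.2, -0.0]
grip_width: 0.001
t 20.65 pinch x,z 15.0 54.5 r 56.5 ang 15.4 F [-0.8 -0.  -0. ] effort 0.041 grip 0.1
[270 181  20  18 277] [[0.0357, -0.0028, 0.0316], [0.0404, 0.0029, 0.0353], [0.0448, 0.0094, 0.0373]]
[265 222  30  50 846] [[0.0261, -0.0024, 0.1043], [0.0355, 0.0035, 0.1087], [0.0412, 0.0093, 0.1165]]
[250 262  15  21 230] [[0.0215, 0.0111, 0.1083], [0.022, 0.0136, 0.1172], [0.0226, 0.0164, 0.1242]]
[294 262  15  21 237] [[0.0215, -0.0094, 0.1082], [0.0221, -0.0065, 0.1167], [0.0226, -0.0039, 0.1242]]
[272 336  13  27 242] [[-0.0425, 0.0013, 0.0994], [-0.0349, 0.0041, 0.1048], [-0.0316, 0.0064, 0.1068]]
[(-80, 0), (-78, 0), (-76, 0), (-74, 0), (-72, 0), (-70, 0), (-68, 42), (-34, 0), (-32, 0), (54, 9), (56, 12), (66, 7), (68, 0), (70, 0), (72, 0), (74, 0), (76, 0)]
```

```bash
cat >> h.py <<'E'
def runs(f,zc=.0385):
    c=C(np.load(f"pics/{f}_P.npy"));t=c[(abs(c[...,2]-zc)<.0045)&(abs(c[...,0]-.14)<.02)&(abs(c[...,1])<.13)]
    y=np.sort(t[:,1])*1e3;i=np.where(np.diff(y)>1.2)[0];s=np.r_[y[0],y[i+1]];e=np.r_[y[i],y[-1]]
    print(f,[(round(p,1),round(q,1)) for p,q in zip(s,e) if q-p>2])
E
python3 -c "
from h import *
for f in('w4','w5','w6','w7'): runs(f)"
```

```text
w4 [(np.float64(-71.3), np.float64(-62.6)), (np.float64(-58.6), np.float64(-34.8)), (np.float64(-29.6), np.float64(53.7)), (np.float64(62.3), np.float64(70.3))]
w5 [(np.float64(-71.2), np.float64(-62.6)), (np.float64(-58.9), np.float64(-34.7)), (np.float64(-29.9), np.float64(54.3)), (np.float64(61.9), np.float64(70.6))]
w6 [(np.float64(-70.6), np.float64(-61.6)), (np.float64(-58.9), np.float64(-34.6)), (np.float64(-29.8), np.float64(54.3)), (np.float64(61.4), np.float64(70.0))]
w7 [(np.float64(-92.1), np.float64(-89.9)), (np.float64(-67.1), np.float64(-34.2)), (np.float64(-29.9), np.float64(54.2)), (np.float64(57.7), np.float64(66.4)), (np.float64(93.8), np.float64(96.3))]
```

Pads have moved in 3.7 mm, as 90° should give. Remaining gaps are about 8 mm, or ~2.1 rad to the pinch. Repeat the stroke.

```bash
python3 -m pendant '{"offset":[[0,-0.02,-0.03],[0,-0.2,-0.03],[0,-0.24,-0.15],[0,-0.24,-0.3],[0,-0.24,-0.4],[0,-0.12,-0.4],[0,0,-0.4],[0,0.036,-0.4],[0,0.036,-0.4]],"turn":[[0,0,0],[0,0,0],[0,0,0],[0,0,0],[0,0,0],[0,0,0],[0,0,0],[0,0,0],[0,0,0]]}' 0 60
python3 -m pendant '{"offset":[[0,-0.015,0.03],[0,-0.032,0.063],[0,-0.058,0.102],[0,-0.077,0.142],[0,-0.089,0.185],[0,-0.093,0.23]],"turn":[[0,0,0],[0,0,0],[0,0,0],[0,0,0],[0,0,0],[0,0,0]]}' 0 60
python3 -c "
from h import *
eff()"
python3 -m pendant '{"offset":[[0,0.004,0.045],[0,0.016,0.089],[0,0.035,0.131],[0,0.061,0.167],[0,0.061,0.167]],"turn":[[0,0,0],[0,0,0],[0,0,0],[0,0,0],[0,0,0]]}' 0 60
python3 - <<'E'
from h import *
eff();snap("wrist","w8");runs("w8")
E
```

```text
clock: 21.82
position: [0.406, -0.0773, 0.094]
ee_rot: [-0.554, 0.439, -0.438, 0.556]
ft_force: [-0.5, -0.9, -0.0]
grip_width: -0.001
clock: 22.58
position: [0.4503, -0.067, 0.1133]
ee_rot: [-0.554, 0.44, -0.437, 0.555]
ft_force: [-7.7, -1.2, 6.3]
grip_width: -0.001
t 22.57 pinch x,z -19.4 67.0 r 69.8 ang -16.2 F [-7.7  0.7  6.3] effort 0.397 grip -0.1
clock: 23.2
position: [0.4832, -0.0591, 0.1013]
ee_rot: [-0.555, 0.44, -0.437, 0.555]
ft_force: [0.6, -0.2, -0.5]
grip_width: 0.001
t 23.2 pinch x,z 14.3 55.0 r 56.8 ang 14.6 F [ 0.6 -0.4 -0.5] effort -0.04 grip 0.1
w8 [(np.float64(-89.5), np.float64(-87.2)), (np.float64(-64.2), np.float64(-31.2)), (np.float64(-30.0), np.float64(64.3)), (np.float64(91.0), np.float64(93.0))]
```

The gap is now about 1 mm each side, so the pinch should come ~0.6 rad into the next stroke. I'll take it slowly and read the effort.

```bash
python3 -m pendant '{"offset":[[0,-0.02,-0.03],[0,-0.2,-0.03],[0,-0.24,-0.15],[0,-0.24,-0.3],[0,-0.24,-0.397],[0,-0.12,-0.397],[0,0,-0.397],[0,0.036,-0.397],[0,0.036,-0.397]],"turn":[[0,0,0],[0,0,0],[0,0,0],[0,0,0],[0,0,0],[0,0,0],[0,0,0],[0,0,0],[0,0,0]]}' 0 60
python3 -m pendant '{"offset":[[0,-0.015,0.03],[0,-0.032,0.063],[0,-0.045,0.082],[0,-0.058,0.102],[0,-0.068,0.122],[0,-0.077,0.142]],"turn":[[0,0,0],[0,0,0],[0,0,0],[0,0,0],[0,0,0],[0,0,0]]}' 0 60
cat >> h.py <<'E'
def push():
    """torque on the turnbuckle from a push at the ball's rear; ball angle from finger face"""
    o=manip.get_obs();p=np.array(o["position"]);F=np.array(o["ft_force"]);ex=np.array([np.cos(a),np.sin(a)])
    x=(p[:2]-Oc)@ex;fx=-F[:2]@ex;fz=-F[2];th=np.arcsin((x+.019)/.052);zb=.052*np.cos(th);zt=p[2]-.065
    print("t",round(o["clock"],2),"tcp",np.round([x*1e3,p[2]*1e3],1),"theta",round(np.degrees(th),1),"tip below ball",round((zb-zt)*1e3,1),"F on ball",np.round([fx,fz],1),"torque",round(zb*fx-(x+.011)*fz,3),"low-contact",round(max(zt,0)*fx-(x+.011)*fz,3))
E
python3 -c "
from h import *
push()"
python3 -m pendant '{"offset":[[0,-0.005,0.02],[0,-0.01,0.04]],"turn":[[0,0,0],[0,0,0]]}' 0 60
python3 -c "
from h import *
push()"
```

```text
clock: 24.38
position: [0.406, -0.0776, 0.0947]
ee_rot: [-0.555, 0.439, -0.437, 0.555]
ft_force: [0.5, 1.2, 0.9]
grip_width: 0.003
clock: 25.12
position: [0.428, -0.0725, 0.1103]
ee_rot: [0.557, -0.444, 0.434, -0.552]
ft_force: [-43.5, -6.1, 51.1]
grip_width: 0.0
t 25.12 tcp [-42.4 110.3] theta -26.8 tip below ball 1.1 F on ball [ 43.8 -51.1] torque 0.424 low-contact 0.376
clock: 25.38
position: [0.4322, -0.0716, 0.1133]
ee_rot: [0.559, -0.448, 0.431, -0.549]
ft_force: [-36.4, -2.5, 52.3]
grip_width: 0.001
t 25.38 tcp [-38.1 113.3] theta -21.6 tip below ball 0.0 F on ball [ 36.  -52.3] torque 0.324 low-contact 0.322
```

Forces jumped: the fingertip is riding on top of the ball, pressing radially. Back off at once and re-measure the spoke.

```bash
python3 -m pendant '{"offset":[[0,-0.02,-0.06],[0,-0.02,-0.12],[0,-0.02,-0.14],[0,-0.02,-0.14]],"turn":[[0,0,0],[0,0,0],[0,0,0],[0,0,0]]}' 0 60
python3 - <<'E'
from h import *
push();o=manip.get_obs();print((R.from_matrix(down(a-np.pi/2)).inv()*R.from_quat(o["ee_rot"])).as_rotvec(degrees=True))
snap("wrist","w9");runs("w9");c=C(np.load("pics/w9_P.npy"));blk=cv2.imread("pics/w9.png").max(2)<50
k=blk&(np.hypot(c[...,0],c[...,2]-.065)<.064)&(np.hypot(c[...,0],c[...,2]-.065)>.035)&(abs(c[...,1]-.0035)<.02)&(c[...,2]>.03)
n,l,s,_=cv2.connectedComponentsWithStats(k.astype(np.uint8))
for i in range(1,n):
    if s[i,4]>40: t=c[l==i];print(s[i],np.percentile(t,[5,50,95],axis=0).round(4).tolist())
E
```

```text
clock: 25.88
position: [0.4057, -0.0778, 0.1185]
ee_rot: [0.558, -0.447, 0.431, -0.55]
ft_force: [0.4, -1.0, -0.5]
grip_width: 0.0
t 25.88 tcp [-65.4 118.5] theta -63.1 tip below ball -29.9 F on ball [-0.2  0.5] torque 0.023 low-contact 0.018
[-1.36584798  0.21051643  0.60284259]Traceback (most recent call last):
  File "<stdin>", line 3, in <module>
  File "h.py", line 32, in runs
    y=np.sort(t[:,1])*1e3;i=np.where(np.diff(y)>1.2)[0];s=np.r_[y[0],y[i+1]];e=np.r_[y[i],y[-1]]
                                                                ~^^^
IndexError: index 0 is out of bounds for axis 0 with size 0
```

View pics/w9.png

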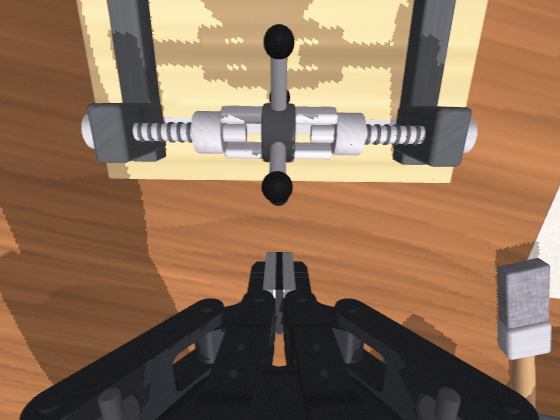

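```bash
cat >> h.py <<'E'
def spokes(f):
    c=C(np.load(f"pics/{f}_P.npy"));blk=cv2.imread(f"pics/{f}.png").max(2)<50
    r=np.hypot(c[...,0],c[...,2]-.065);k=blk&(r<.066)&(r>.035)&(abs(c[...,1]-.0035)<.02)&(c[...,2]>.03)
    n,l,s,_=cv2.connectedComponentsWithStats(k.astype(np.uint8))
    for i in range(1,n):
        if s[i,4]>40:
            t=c[l==i];q=np.percentile(t,[5,50,95],axis=0)*1e3;print(s[i,:2],s[i,4],"med",q[1].round(1),"x5-95",q[[0,2],0].round(1),"ang",np.degrees(np.arctan2(q[1,0],q[1,2]-65)).round(1))
E
python3 -c "
from h import *
spokes('w9')"
```

```text
[264  25] 805 med [45.6  2.8 91.7] x5-95 [39.8 51.7] ang 59.6
[262 171] 764 med [-21.    3.8 117.1] x5-95 [-29.4 -15.4] ang -22.0
```

The spoke sits at about -25° now. I'll square the tool, re-enter with the tip about 10 mm below ball centre, and push in small steps.

```bash
python3 -m pendant '{"offset":[[0,0.04,0],[0,0.083,0],[0,0.083,0.03],[0,0.083,0.07],[0,0.08,0.1],[0,0.08,0.1]],"turn":[[0.03,-0.005,-0.013],[0.03,-0.005,-0.013],[0.03,-0.005,-0.013],[0.03,-0.005,-0.013],[0.03,-0.005,-0.013],[0.03,-0.005,-0.013]]}' 0 60
python3 -c "
from h import *
push()"
python3 -m pendant '{"offset":[[0,-0.005,0.02],[0,-0.015,0.04],[0,-0.022,0.06]],"turn":[[0,0,0],[0,0,0],[0,0,0]]}' 0 60
python3 -c "
from h import *
push()"
```

```text
clock: 26.68
position: [0.4254, -0.0731, 0.102]
ee_rot: [0.555, -0.438, 0.438, -0.555]
ft_force: [0.6, 0.4, 0.3]
grip_width: 0.001
t 26.68 tcp [-45.1 102. ] theta -30.2 tip below ball 7.9 F on ball [-0.7 -0.3] torque -0.04 low-contact -0.034
clock: 27.05
position: [0.4351, -0.0709, 0.1059]
ee_rot: [0.556, -0.439, 0.437, -0.553]
ft_force: [-11.2, -2.3, 6.5]
grip_width: 0.003
t 27.05 tcp [-35.1 105.9] theta -18.1 tip below ball 8.6 F on ball [11.4 -6.5] torque 0.409 low-contact 0.311
```

```bash
python3 -m pendant '{"offset":[[0,-0.004,0.018],[0,-0.006,0.035]],"turn":[[0,0,0],[0,0,0]]}' 0 60
python3 -c "
from h import *
push()"
python3 -m pendant '{"offset":[[0,-0.001,0.022],[0,-0.002,0.045]],"turn":[[0,0,0],[0,0,0]]}' 0 60
python3 - <<'E'
from h import *
push();snap("wrist","w10");spokes("w10")
try: runs("w10")
except Exception as e: print(e)
E
```

```text
clock: 27.3
position: [0.4402, -0.0696, 0.1067]
ee_rot: [0.557, -0.441, 0.436, -0.552]
ft_force: [-8.7, -1.7, 6.9]
grip_width: -0.001
t 27.3 tcp [-29.9 106.7] theta -12.1 tip below ball 9.2 F on ball [ 8.9 -6.9] torque 0.32 low-contact 0.239
clock: 27.55
position: [0.4475, -0.0679, 0.1067]
ee_rot: [0.558, -0.442, 0.435, -0.551]
ft_force: [-8.2, -1.3, 4.7]
grip_width: -0.003
t 27.55 tcp [-22.4 106.7] theta -3.8 tip below ball 10.2 F on ball [ 8.3 -4.7] torque 0.376 low-contact 0.291
[266 107] 554 med [51.6  2.8 72.9] x5-95 [45.5 57.3] ang 81.2
[262 228] 889 med [ -1.3   3.8 121.8] x5-95 [-10.9   3.6] ang -1.4
[250 262] 209 med [-15.1  13.1 121.6] x5-95 [-15.6 -14.5] ang -14.9
[294 262] 212 med [-15.2  -7.1 121.6] x5-95 [-15.7 -14.7] ang -15.0
index 0 is out of bounds for axis 0 with size 0
```

```bash
python3 -m pendant '{"offset":[[0,-0.001,0.02],[0,-0.001,0.04]],"turn":[[0,0,0],[0,0,0]]}' 0 60
python3 -c "
from h import *
push()"
python3 -m pendant '{"offset":[[0,0.002,0.02],[0,0.005,0.04]],"turn":[[0,0,0],[0,0,0]]}' 0 60
python3 -c "
from h import *
push()"
python3 -m pendant '{"offset":[[0,0.003,0.015],[0,0.007,0.03]],"turn":[[0,0,0],[0,0,0]]}' 0 60
python3 -c "
from h import *
push()"
```

```text
clock: 27.85
position: [0.4546, -0.0662, 0.1066]
ee_rot: [0.558, -0.443, 0.434, -0.551]
ft_force: [-7.0, -1.0, 5.3]
grip_width: 0.001
t 27.85 tcp [-15.1 106.6] theta 4.3 tip below ball 10.3 F on ball [ 7.  -5.3] torque 0.343 low-contact 0.271
clock: 28.1
position: [0.461, -0.0647, 0.1052]
ee_rot: [0.559, -0.444, 0.434, -0.55]
ft_force: [-9.1, -1.1, 6.0]
grip_width: -0.001
t 28.1 tcp [ -8.5 105.2] theta 11.6 tip below ball 10.7 F on ball [ 9.1 -6. ] torque 0.48 low-contact 0.382
clock: 28.35
position: [0.4654, -0.0637, 0.1034]
ee_rot: [0.56, -0.445, 0.433, -0.549]
ft_force: [-8.4, -0.8, 5.5]
grip_width: -0.002
t 28.35 tcp [ -4.  103.4] theta 16.8 tip below ball 11.4 F on ball [ 8.4 -5.5] torque 0.455 low-contact 0.36
```

```bash
python3 -m pendant '{"offset":[[0,0,-0.05],[0,-0.15,-0.05],[0,-0.3,0],[0,-0.4,0.1],[0,-0.45,0.14],[0,-0.45,0.14]],"turn":[[0.05,-0.008,-0.02],[0.05,-0.008,-0.02],[0.05,-0.008,-0.02],[0.05,-0.008,-0.02],[0.05,-0.008,-0.02],[0.05,-0.008,-0.02]]}' 0 60
python3 - <<'E'
from h import *
push();o=manip.get_obs();print((R.from_matrix(down(a-np.pi/2)).inv()*R.from_quat(o["ee_rot"])).as_rotvec(degrees=True))
snap("wrist","w11");spokes("w11");
def jr(f):
    c=C(np.load(f"pics/{f}_P.npy"))
    for n,zl,zh,x0,x1 in(("pads/work z~38",.034,.043,.12,.16),("jaw z~50",.0455,.056,.12,.16),("jawarm",.0455,.056,.04,.1)):
        t=c[(c[...,2]>zl)&(c[...,2]<zh)&(c[...,0]>x0)&(c[...,0]<x1)&(abs(c[...,1])<.14)]
        if len(t)<5: print(f,n,'none');continue
        y=np.sort(t[:,1])*1e3;i=np.where(np.diff(y)>1.0)[0];s=np.r_[y[0],y[i+1]];e=np.r_[y[i],y[-1]]
        print(f,n,[(float(round(p,1)),float(round(q,1))) for p,q in zip(s,e) if q-p>2])
for f in("w5","w6","w8","w11"): jr(f)
E
```

```text
clock: 29.1
position: [0.4949, -0.0573, 0.1927]
ee_rot: [-0.554, 0.43, -0.444, 0.558]
ft_force: [0.1, -0.8, -0.5]
grip_width: -0.004
t 29.1 tcp [ 26.2 192.7] theta 60.4 tip below ball -102.0 F on ball [0.1 0.5] torque -0.016 low-contact -0.008
[ 0.95838328 -0.21902716 -0.66672861]
[269 167] 164 med [50.5  3.4 53.9] x5-95 [44.8 55.4] ang 102.4
[267 222] 287 med [ 17.9   3.7 119. ] x5-95 [10.9 22.6] ang 18.3
w5 pads/work z~38 [(-71.2, -62.6), (-58.9, -34.7), (-29.9, 54.3), (61.9, 70.6)]
w5 jaw z~50 [(-115.7, -94.8), (98.5, 119.2)]
w5 jawarm none
w6 pads/work z~38 [(-70.6, -61.6), (-58.9, -34.6), (-29.8, 54.3), (61.4, 70.0)]
w6 jaw z~50 [(-114.7, -93.9), (97.9, 118.8)]
w6 jawarm [(-3.7, 10.0)]
w8 pads/work z~38 [(-89.5, -87.2), (-64.2, -31.2), (-30.0, 64.3), (91.0, 93.0)]
w8 jaw z~50 [(-108.4, -87.3), (90.9, 112.0)]
w8 jawarm none
w11 pads/work z~38 [(-63.0, 61.5)]
w11 jaw z~50 [(-106.3, -85.3), (89.4, 110.5)]
w11 jawarm [(-4.3, 11.2)]
```

View pics/w11.png

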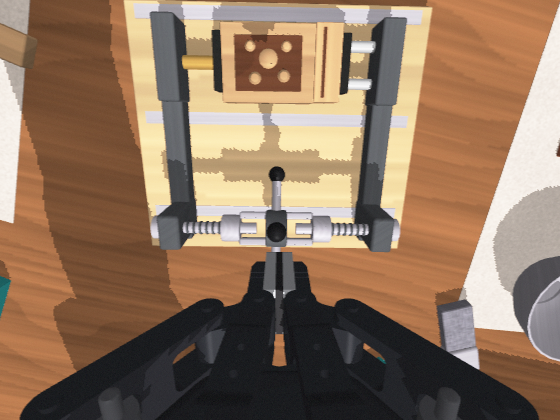

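Image w11 shows the joint and both pads closed (work at columns 214-350) with the sprung pad compressed about 1.1 mm. That is about 17 N, effort ~0.42, so it needs roughly 0.65 rad more. Re-enter behind the same ball (now ~19°) and continue.

```bash
python3 -m pendant '{"offset":[[0,0.03,-0.1],[0,0.1,-0.181],[0,0.22,-0.181],[0,0.34,-0.181],[0,0.42,-0.181],[0,0.443,-0.181],[0,0.443,-0.181]],"turn":[[-0.021,0.005,0.015],[-0.021,0.005,0.015],[-0.021,0.005,0.015],[-0.021,0.005,0.015],[-0.021,0.005,0.015],[-0.021,0.005,0.015],[-0.021,0.005,0.015]]}' 0 60
python3 -c "
from h import *
push()"
python3 -m pendant '{"offset":[[0,0.002,0.02],[0,0.005,0.04],[0,0.009,0.06]],"turn":[[0,0,0],[0,0,0],[0,0,0]]}' 0 60
python3 -c "
from h import *
push()"
```

```text
clock: 30.02
position: [0.4604, -0.0669, 0.103]
ee_rot: [0.555, -0.439, 0.438, -0.555]
ft_force: [-0.3, -0.6, -0.4]
grip_width: 0.002
t 30.02 tcp [ -9.6 103. ] theta 10.4 tip below ball 13.1 F on ball [0.4 0.4] torque 0.022 low-contact 0.016
clock: 30.4
position: [0.471, -0.0643, 0.1011]
ee_rot: [0.556, -0.44, 0.437, -0.554]
ft_force: [-9.3, -1.3, 4.7]
grip_width: -0.0
t 30.4 tcp [  1.3 101.1] theta 23.0 tip below ball 11.7 F on ball [ 9.3 -4.7] torque 0.505 low-contact 0.396
```

```bash
python3 -m pendant '{"offset":[[0,0.003,0.013],[0,0.006,0.026]],"turn":[[0,0,0],[0,0,0]]}' 0 60
python3 -c "
from h import *
push()"
python3 -m pendant '{"offset":[[0,0.004,0.011],[0,0.01,0.022]],"turn":[[0,0,0],[0,0,0]]}' 0 60
python3 -c "
from h import *
push()"
python3 -m pendant '{"offset":[[0,0.005,0.01],[0,0.01,0.02]],"turn":[[0,0,0],[0,0,0]]}' 0 60
python3 -c "
from h import *
push()"
```

```text
clock: 30.65
position: [0.4746, -0.0635, 0.0997]
ee_rot: [0.556, -0.441, 0.436, -0.553]
ft_force: [-9.7, -1.2, 6.2]
grip_width: 0.001
t 30.65 tcp [ 5.  99.7] theta 27.5 tip below ball 11.4 F on ball [ 9.8 -6.2] torque 0.55 low-contact 0.438
clock: 30.9
position: [0.478, -0.0627, 0.0979]
ee_rot: [0.557, -0.442, 0.436, -0.552]
ft_force: [-9.5, -0.3, 9.1]
grip_width: -0.003
t 30.9 tcp [ 8.5 97.9] theta 31.9 tip below ball 11.3 F on ball [ 9.3 -9.1] torque 0.59 low-contact 0.485
clock: 31.15
position: [0.481, -0.0621, 0.096]
ee_rot: [0.557, -0.443, 0.435, -0.552]
ft_force: [-9.4, -1.2, 9.2]
grip_width: 0.0
t 31.15 tcp [11.5 96. ] theta 35.9 tip below ball 11.1 F on ball [ 9.4 -9.2] torque 0.602 low-contact 0.498
```

Two independent readings agree: low-contact effort 0.498, and from rotation about 38 N. I'll go on about 0.25 rad to ~0.55.

```bash
python3 -m pendant '{"offset":[[0,0.005,0.01],[0,0.01,0.019]],"turn":[[0,0,0],[0,0,0]]}' 0 60
python3 -c "
from h import *
push()"
python3 -m pendant '{"offset":[[0,0.005,0.008],[0,0.011,0.016]],"turn":[[0,0,0],[0,0,0]]}' 0 60
python3 -c "
from h import *
push()"
```

```text
clock: 31.4
position: [0.4836, -0.0615, 0.0942]
ee_rot: [0.558, -0.444, 0.434, -0.551]
ft_force: [-8.9, -1.4, 8.8]
grip_width: -0.002
t 31.4 tcp [14.2 94.2] theta 39.7 tip below ball 10.9 F on ball [ 9.  -8.8] torque 0.581 low-contact 0.484
clock: 31.65
position: [0.4858, -0.061, 0.0922]
ee_rot: [0.558, -0.445, 0.433, -0.55]
ft_force: [-9.9, -0.4, 9.6]
grip_width: 0.005
t 31.65 tcp [16.4 92.2] theta 43.0 tip below ball 10.9 F on ball [ 9.7 -9.6] torque 0.633 low-contact 0.528
```

```bash
python3 -m pendant '{"offset":[[0,0,-0.04],[0,-0.1,-0.06],[0,-0.25,-0.04],[0,-0.4,0.02],[0,-0.48,0.04],[0,-0.5,0.04],[0,-0.5,0.04]],"turn":[[0.05,-0.008,-0.02],[0.05,-0.008,-0.02],[0.05,-0.008,-0.02],[0.05,-0.008,-0.02],[0.05,-0.008,-0.02],[0.05,-0.008,-0.02],[0.05,-0.008,-0.02]]}' 0 60
python3 - <<'E'
from h import *
snap("wrist","w12");spokes("w12");push()
def jr(f):
    c=C(np.load(f"pics/{f}_P.npy"))
    for n,zl,zh,x0,x1 in(("pads/work z~38",.034,.043,.12,.16),("jaw z~50",.0455,.056,.12,.16)):
        t=c[(c[...,2]>zl)&(c[...,2]<zh)&(c[...,0]>x0)&(c[...,0]<x1)&(abs(c[...,1])<.14)]
        y=np.sort(t[:,1])*1e3;i=np.where(np.diff(y)>1.0)[0];s=np.r_[y[0],y[i+1]];e=np.r_[y[i],y[-1]]
        print(f,n,[(float(round(p,1)),float(round(q,1))) for p,q in zip(s,e) if q-p>2])
for f in("w11","w12"): jr(f)
c=C(np.load("pics/w12_P.npy"))
for n,lo,hi in(("strip",-.0525,-.033),("plaque",-.02,.05)):
    t=c[(abs(c[...,2]-.04)<.004)&(c[...,1]>lo)&(c[...,1]<hi)&(abs(c[...,0]-.15)<.05)];print(n,rect(t),np.percentile(t[:,0],[1,99]).round(4))
E
```

```text
clock: 32.52
position: [0.495, -0.0594, 0.1913]
ee_rot: [-0.552, 0.43, -0.444, 0.559]
ft_force: [-0.3, -0.4, -0.9]
grip_width: -0.003
[266 180] 318 med [ 39.1   3.2 103. ] x5-95 [32.6 45.5] ang 45.8
t 32.58 tcp [ 25.6 191.1] theta 59.1 tip below ball -99.4 F on ball [ 0.1 -0.1] torque 0.005 low-contact 0.012
w11 pads/work z~38 [(-63.0, 61.5)]
w11 jaw z~50 [(-106.3, -85.3), (89.4, 110.5)]
w12 pads/work z~38 [(-63.9, 60.2)]
w12 jaw z~50 [(-105.1, -84.3), (88.1, 108.9)]
strip (array([147.7, -42.8]), array([65.5, 19.5]), 0.0) [0.1158 0.1801]
plaque (array([147.8,  15. ]), array([70. , 66.2]), 90.0) [0.1149 0.1798]
```

View pics/w12.png

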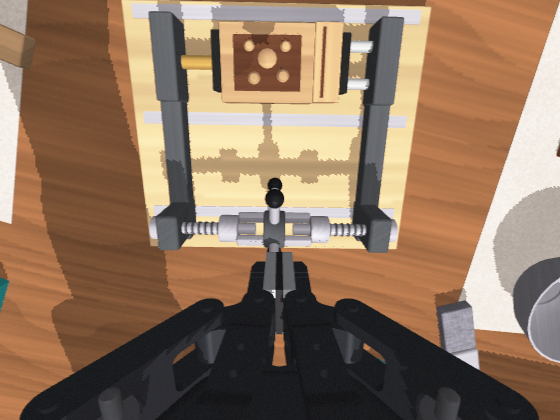

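All checks put the nip at about 46–52 N (effort ~0.53–0.55): feel 0.528, spring compression 3.1 mm, and rotation since the pinch. Strip and plaque ends agree within 1 mm, and the gripper is clear. Handing in.

```bash
python3 -c "
from workcell import manip
print(manip.hand_in())"
```

```text
the job is handed in; nothing more can be done
None
```

I laid the strip in the bay beside the plaque and let go. I then wound the turnbuckle by pushing its spokes until the joint closed and the nip felt firm. The job was handed in at about 33 s with the gripper clear of everything.

**Last checks**
- **Ends:** the strip's and plaque's ends are level to within about 1 mm, and there is no gap in the joint or at the pads.
- **Nip:** the turning effort was 0.528 N m at the last push, about 47 N. The sprung pad was squeezed 3.1 mm, also about 47 N, and the rotation since the pinch gives 47 to 52 N. All three are inside the firm range of 40 to 65 N.

**What went wrong**
- **Pinching the ball:** my first try at gripping a spoke by its ball slipped after about 22°, so I changed to pushing.
- **Fingertip jam:** during one push the fingertip rode up on a ball, and the wrist force reached about 67 N. That is under the 120 N wrist limit, and I backed off at once. The 40 N limit covers the arm and the gripper's body. I took it that only the fingertip was pressing, but I could not check that.
- **Effort reading:** it depends on where the finger touches the spoke. Taking contact at the ball, the last reading would be 0.633 N m, above the firm range but below the 0.65 N m crushing point. I used the lower value because the finger's position put the contact on the rod, and both the spring squeeze and the rotation agree with it.

I did not touch the other things on the table, but I took no final picture of the whole table to confirm it.

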